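# Carry a cold-frame corner angle to the saw guide with a sliding bevel

## Task

Set the sliding bevel in the cold-frame corner, its stock pressed snug along the post and its blade pushed open until it bears flush on the rafter, gently, then press the cam lever fully flat to lock that angle while it lies there. Carry the locked bevel to the saw guide, lay its stock flat along the fence and slide it along so that the blade swings the guide arm flush against it; leave it lying there, locked, with the arm at the rafter's angle. Never shove it hard against timber or guide, and leave the pot, jar, screwdriver and trowel where they are.

Things in the scene. Friction and masses are not known exactly. Their poses are not given: they have to be found in the camera images.
- bevel: Loose sliding bevel, 0.3 kg; this body is its aluminium stock, 152 x 26 x 26 mm. Origin under the blade pivot on the underside, x to the butt (-16 to +136 mm), half width 13. The blade leaves on the -y side: the y = -13 face goes on post and fence, butt towards their +x. Flush: y = +13 mm in the post's or guide's frame. Timbers, fence and arm are at most 17 high: the top 9 mm stays free.
- stock_grip (a point): Top centre of the stock, 72 mm from the pivot towards the butt, 26 mm above the bench: a good place to grip across the stock from above, clear of the flat lever (which ends 54 mm from the pivot, 44 mm high).
- blade: Steel blade on the stock's pivot, 147 x 18 x 3 mm. Origin on the pivot axis at bench level, x to the tip (-12 to +135), 8.5 to 11.5 mm up; its y = +9 edge bears on rafter and arm. Starts 42 to 50 deg from the stock, always under the corner's angle. Stiff pivot, 0.2 N m; over about 8 N net forces it over-open; locked, many times more. Flush: y = -9 in the rafter's, -20 mm in the arm's frame.
- blade_tip (a point): Middle of the blade's far end. Slide the stock along the post towards its own butt (post +x): the rafter meets the blade near this end and swings it open until it lies flush and stops the slide. On the saw guide the same slide makes the locked blade swing the arm.
- cam_lever (a joint): Locking lever over the pivot, rad: 0 = raised 0.95 rad above level, leaning to the butt; grows as pressed down; 0.95 to 0.98 = flat, locked. Starts 0 to 0.25, stays where left. Hinge axis across the stock, 35 mm above the bench. Push its end down from above along its arc, 2 N at first, 5 to 12 N at the end. Raised, it reaches 85 mm above the bench.
- lever_tip (a point): Top of the lever's end pad, 50 mm from the hinge along the lever and 8 mm above its centre line; the pad is 18 mm wide, the lever 14 mm.
- post: Pale timber batten clamped to the bench, 270 x 40 mm, 17 high. Origin on the bench at the corner with the rafter; x along its outer face y = 0 away from the corner, timber on the -y side, stock on the +y side. Clamp 43 mm high on the -y side at x = 235. Friction with the stock 0.5 to 0.8: pressing on it eats part of a push along it. Snug: 2 to 8 N; over 16 N is a shove.
- rafter: Pale timber batten fixed to the bench, 290 x 40 mm, 17 high, meeting the post. Same origin at the corner; x along its outer face y = 0 away from the corner, timber on the +y side, blade bears from the -y side. Its x is 56 to 70 deg clockwise (from above) of the post's x: the angle to take over. Clamp 43 mm high at x = 262 on the +y side.
- guide: Saw guide fixed to the bench: aluminium fence, 4 mm steel base plate on the -y side, swinging arm. Origin on the bench; x along the fence, always parallel to the post's x and the same way; fence face y = 0, from x = 42 to 150, 17 high, body on the -y side. The stock goes on the +y side on the bare bench. Arm pivot at x = 15, y = -13. Over 20 N in all is a shove.
- guide_arm: Swinging aluminium arm of the guide, 22 mm wide, 4 to 17 mm above the bench. Origin on its pivot at bench level, x along it (-11 to 175 mm); the blade bears on its y = -11 face. Starts 75 to 83 deg clockwise of the fence's x, always wider than the corner; swings towards the fence under 1 to 2 N (0.16 N m) and stays where left.
- pot: Terracotta pot, 98 mm across, 84 high; origin under its centre. Bystander.
- jar: Glass jar with steel twist cap, 68 mm across, 95 high; origin under its centre. Bystander.
- screwdriver: Orange-handled screwdriver, 200 mm, lying beyond the work; x from handle to tip. Bystander.
- trowel: Steel trowel with wooden handle, 290 mm, lying to the right; x from handle to point. Bystander.
Not all that is in view belongs to the job. Of the things shaped like the bevel, the aluminium one is meant.

How it is judged (in metres and radians):
On the way, in this order (a step that is already met when the one before it is completed fails the run):
1. the bevel is set on the timber corner: with the lever still up, its stock lies flat along the post and its blade flush along the rafter, both pressed snug (over 1.5 N) (y of bevel in the frame of post between 0.0112 and 0.015 m and angle between the x axis of bevel and the x axis of post, either way round below 0.03 rad and y of blade in the frame of rafter between -0.0112 and -0.0072 m and angle between the x axis of blade and the x axis of rafter, either way round below 0.03 rad and value of joint cam_lever below 0.5 rad and contact force between bevel and post above 1.5 N and contact force between blade and rafter above 1.5 N), for 0.2 s.
2. the cam lever is pressed home while the bevel still lies flush in the corner (y of bevel in the frame of post between 0.0112 and 0.015 m and angle between the x axis of bevel and the x axis of post, either way round below 0.02 rad and y of blade in the frame of rafter between -0.0112 and -0.0072 m and angle between the x axis of blade and the x axis of rafter, either way round below 0.02 rad and value of joint cam_lever above 0.87 rad), for 0.2 s.
3. the locked bevel lies on the saw guide: stock flat along the fence, blade flush along the arm (value of joint cam_lever above 0.87 rad and angle between the x axis of bevel and the x axis of guide, either way round below 0.02 rad and angle between the x axis of blade and the x axis of guide_arm, either way round below 0.02 rad and y of bevel in the frame of guide between 0.0112 and 0.015 m and y of blade in the frame of guide_arm between -0.0225 and -0.0182 m), for 0.2 s.
At the end, for the whole second after the job is handed in: The guide arm lies along the rafter's direction within 0.022 rad; the lever is down (above 0.87 rad); the bevel lies still, flat on the bench (4 mm, 0.06 rad), stock along the fence and blade along the arm (0.03 rad, within about 2 to 4 mm of touching), within 80 mm of the guide's origin (y of bevel in the frame of guide between 0.0112 and 0.017 m and y of blade in the frame of guide_arm between -0.0235 and -0.0178 m and angle between the x axis of bevel and the x axis of guide, either way round below 0.03 rad and angle between the x axis of blade and the x axis of guide_arm, either way round below 0.03 rad and angle between the x axis of guide_arm and the x axis of rafter, either way round below 0.022 rad and value of joint cam_lever above 0.87 rad and height (world z) of bevel below 0.004 m and angle between bevel's own z axis and vertical below 0.06 rad and horizontal distance between bevel and guide below 0.08 m and linear speed of bevel below 0.01 m/s).
It fails at once if the bevel is pressed on the post with more than 16 N (contact force between bevel and post above 16 N).
It fails at once if the bevel is pressed on the rafter with more than 16 N (contact force between bevel and rafter above 16 N).
It fails at once if the bevel is pressed on the saw guide, fence and arm together, with more than 20 N (contact force between bevel and guide above 20 N).
It fails at once if the pot, the jar, the screwdriver or the trowel is moved more than 20 mm (distance of any of pot, jar, screwdriver, trowel from where it was at the start of the episode above 0.02 m).
It also fails if it takes over 72 s, if anything falls off the work surface, if the arm or the gripper's body presses on something with over 40 N, if the wrist force passes 120 N, or if a joint passes its speed limit or range.

## Robot

A 7-joint arm with a two-finger parallel gripper is mounted at the origin on the work surface. World frame = base frame: x ahead of the robot, y to its left, z up, the work surface at z = 0. Lengths are in mm, angles in rad, forces in N, time in s.
With the tool pointing down it reaches from about 425 to 875 mm from the base axis. Payload 4.7 kg.
Tool frame: the origin (TCP) lies at the very end of the fingers, on their centre line; the grasp point (between the pads) lies 19 mm behind it (env.pinch_z is the distance from the TCP to the grasp point, in mm); z points along the fingers, y is the line along which they close (so a half turn about z gives the same grasp; the last joint's range is limited). The gripper opens to 87 mm and grips with 3 to 60 N. Pads are 19 mm wide; open, the fingers measure 117 mm over their backs; the gripper's body (75 mm by 190 mm) begins 51 mm behind the grasp point.
Start: joints at [-1.189, 0.321, -0.07, 1.45, 0.023, 1.371, -0.057], TCP at [233.744, 606.539, 222.587] pointing down, gripper open.
Joint ranges: [-2.86, 2.86], [-0.3, 2.09], [-1.38, 1.24], [0.06, 2.45], [-1.56, 4.7], [0.09, 2.05], [-2.69, 2.69]. Speed limits (rad/s): [2.57, 2.57, 3.14, 3.14, 3.14, 3.14, 3.14].

## Interface

Orientations are given as a unit quaternion [x, y, z, w].
In Python, from workcell import env gives the robot as it stands. Calls block until the motion is done:
- env.movep(position, orientation): joint-space move of the TCP to a pose.
- env.movel(position, attitude=None, max_speed=150, max_force=None): straight line of the TCP; attitude=None keeps the orientation; max_speed is the mean speed in mm/s. With max_force (N) it stops when the force on the tool has changed by that much, and returns True; else False.
- env.move_joints(angles): joint-space move.
- env.set_gripper(opening, strength=None): opening from 0.0 (shut) to 1.0 (fully open); strength is the grip in N (None keeps the last); returns when the fingers have stopped.
- env.pause(seconds).
- env.inverse_kinematics(position, orientation): joint angles nearest the present ones, or None.
- env.capture(name): name is "side" or "top" or "wrist"; returns the picture (400x640x3 uint8, blue, green, red); there is no depth.
- env.camera_params(name): a dict with "fx", "fy", "cx", "cy" (pixels), "eye" and "orientation" of the camera in the world; the wrist camera has in their place "T_tool_cam" (4x4, takes a point from camera to tool coordinates, whose origin is the TCP and whose axes are the flange's). Camera axes: x right, y down, z forward; pixel columns grow to the right and rows downward; lengths in mm; the calibration is good to about 2 mm. A picture is of the moment at which its call begins: read the wrist's pose just before it. camera_params takes no time and is no camera call.
A pose or a line that the arm cannot do raises env.MotionError and nothing moves.
- env.close_job(): hands the job in; it is judged then, once.
Readings, each from a call of its own:
- env.get_clock(): time.
- env.get_q(): joint angles.
- env.get_qvel(): joint speeds.
- env.get_joint_torque(): joint torques, N m.
- env.get_position(): TCP position.
- env.get_eef_rot(): TCP orientation.
- env.get_contact_force(): force on the tool from outside, world axes, zero at the start.
- env.get_ft_torque(): the same for the moment, N m.
- env.get_grip_width(): opening from 0.0 (shut) to 1.0 (fully open).
- env.get_grasp_force(): force on a finger pad.
Only numpy, scipy, OpenCV 4.12 (cv2) and the standard library are available. Lean on these libraries where they do the work, as an engineer would, in place of code of your own. Each camera call takes 0.05 s, during which the arm holds its last target. There are 200 camera calls.

## Working session

There is one attempt and no reset: what is moved stays moved. The work goes in short steps, each a Python script; the robot and the scene stay as the last script left them, time stands still between calls to the robot, and variables do not carry over. Pictures are saved under pics/ and viewed, at most 10 in all, crops included, and the job is handed in when it is done.

```bash
ls; mkdir -p pics
python3 - <<'E'
from workcell import env
import cv2
for n in ("top","side"):
    cv2.imwrite(f"pics/{n}0.png",env.capture(n)); print(n,env.camera_params(n))
print(env.camera_params("wrist"),env.get_clock(),env.get_eef_rot(),env.pinch_z)
E
```

```text
pics
top {'fx': 401.6209043123535, 'fy': 401.6209043123535, 'cx': 319.6637836257951, 'cy': 203.09473246953127, 'eye': array([ 329.3323072 ,  -20.42796108, 1142.76779106]), 'orientation': array([-0.68796187,  0.71638203, -0.08460973,  0.07966458])}
side {'fx': 369.0751179462057, 'fy': 369.0751179462057, 'cx': 317.91063906353406, 'cy': 195.27442340115186, 'eye': array([546.49533279, 739.73164765, 590.18989231]), 'orientation': array([ 0.00367444,  0.87924978, -0.47631971,  0.0050858 ])}
{'fx': 338.38385055429694, 'fy': 338.38385055429694, 'cx': 321.88116957837417, 'cy': 196.81339116874557, 'T_tool_cam': array([[-1.27870632e-03, -9.52558211e-01, -3.04353775e-01,
         8.42706524e+01],
       [ 9.99998725e-01, -1.50925717e-03,  5.22256111e-04,
        -3.43811040e-01],
       [-9.56827464e-04, -3.04352719e-01,  9.52558926e-01,
        -1.63196051e+02],
       [ 0.00000000e+00,  0.00000000e+00,  0.00000000e+00,
         1.00000000e+00]])} 0.1 [ 1.82818559e-01  9.83146271e-01 -8.78141724e-04 -1.10951705e-04] 18.700000000000003
```

View pics/top0.png

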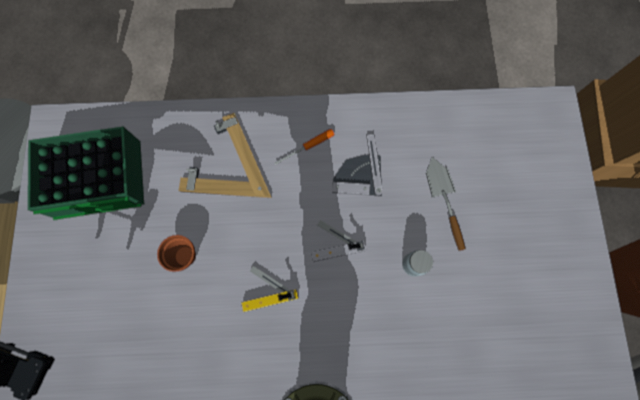

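View pics/side0.png

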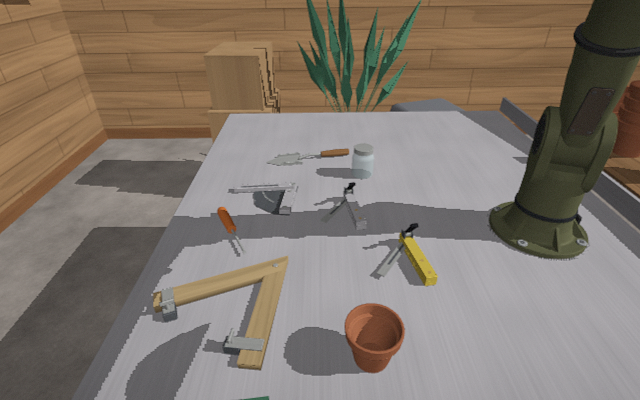

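The top view is oriented with image-up = +x and image-left = +y. It shows the timber corner at (270,195), with the post running to (180,183) and the rafter to (232,115). The aluminium bevel has its pivot at about (357,246), butt at (313,255) and blade tip at (320,222). The guide fence is near (352,190) with its arm at (375,160), and the yellow bevel is a decoy.

```bash
cat > h.py <<'E'
from workcell import env
import numpy as np, cv2
from scipy.spatial.transform import Rotation as R
def campose(n,T=None):
    p=env.camera_params(n)
    if n=="wrist":
        C=T@p["T_tool_cam"]; return p,C[:3,:3],C[:3,3]
    return p,R.from_quat(p["orientation"]).as_matrix(),np.array(p["eye"])
def tool():
    T=np.eye(4); T[:3,:3]=R.from_quat(env.get_eef_rot()).as_matrix(); T[:3,3]=env.get_position(); return T
def cast(n,px,z=0,T=None):
    p,M,e=campose(n,T); px=np.atleast_2d(px).astype(float)
    d=np.c_[(px[:,0]-p["cx"])/p["fx"],(px[:,1]-p["cy"])/p["fy"],np.ones(len(px))]@M.T
    return (e+d*((z-e[2])/d[:,2])[:,None])[:,:2]
def quat(xdir):
    "tool down, tool x along world angle xdir (closing line is perpendicular)"
    c,s=np.cos(xdir),np.sin(xdir)
    return R.from_matrix(np.array([[c,s,0],[s,-c,0],[0,0,-1.]])).as_quat()
def look(name):
    T=tool(); im=env.capture("wrist"); cv2.imwrite(f"pics/{name}.png",im); np.save(f"pics/{name}.npy",T); return im,T
E
python3 - <<'E'
from h import *
np.set_printoptions(precision=0,suppress=True)
print(cast("top",[[270,195],[180,190],[232,115]],17))
print("bevel",cast("top",[[357,247],[313,256],[320,222]],20))
print("guide",cast("top",[[335,193],[370,193],[381,193],[372,132]],17))
print("pot,jar",cast("top",[[177,253],[418,262]],90).ravel())
x=R.from_quat(env.get_eef_rot()).as_matrix()[:,0]; print(np.arctan2(x[1],x[0]))
# candidate views: tool x toward robot (-x) => camera on robot side
for p in ([560,60,260],[640,60,260],[560,-100,260],[500,-100,200]):
    for a in (np.pi,0,np.pi/2,-np.pi/2):
        q=env.inverse_kinematics(p,quat(a)); print(p,a,None if q is None else np.round(q,2))
E
```

```text
[[626. 109.]
 [651. 369.]
 [882. 221.]]
bevel [[ 465. -133.]
 [ 445.   -9.]
 [ 540.  -33.]]
guide [[ 624.  -80.]
 [ 620. -181.]
 [ 619. -213.]
 [ 809. -200.]]
pot,jar [ 460.  345.  411. -283.]
2.7738874657194352
[560, 60, 260] 3.141592653589793 [-1.  0.  0.  2. -0.  1.  1.]
[560, 60, 260] 0 [-1.  0.  1.  2. -0.  1. -2.]
[560, 60, 260] 1.5707963267948966 [-1.  0.  1.  2. -0.  1. -0.]
[560, 60, 260] -1.5707963267948966 None
[640, 60, 260] 3.141592653589793 [-0.  0.  0.  1. -0.  1.  2.]
[640, 60, 260] 0 [-1.  0.  1.  1. -0.  1. -2.]
[640, 60, 260] 1.5707963267948966 [-1.  0.  1.  1. -0.  1. -0.]
[640, 60, 260] -1.5707963267948966 [ 1.  1. -1.  1.  0.  2.  3.]
[560, -100, 260] 3.141592653589793 [-0.  0.  1.  2. -0.  1.  2.]
[560, -100, 260] 0 [-1.  0.  1.  2. -0.  1. -1.]
[560, -100, 260] 1.5707963267948966 [-0.  0.  0.  2. -0.  1.  0.]
[560, -100, 260] -1.5707963267948966 None
[500, -100, 200] 3.141592653589793 [-0.  0.  1.  2. -0.  1.  2.]
[500, -100, 200] 0 [-1.  0.  1.  2. -0.  1. -1.]
[500, -100, 200] 1.5707963267948966 [-0.  0.  0.  2. -0.  1.  0.]
[500, -100, 200] -1.5707963267948966 None
```

Run:
```python
from h import *
env.movep([680,190,230],quat(np.pi/2)); look("corner"); print(env.get_clock())
env.movep([580,-100,230],quat(np.pi/2)); look("guide"); print(env.get_clock())
```

```text
2.3333
3.5583
```

View pics/corner.png

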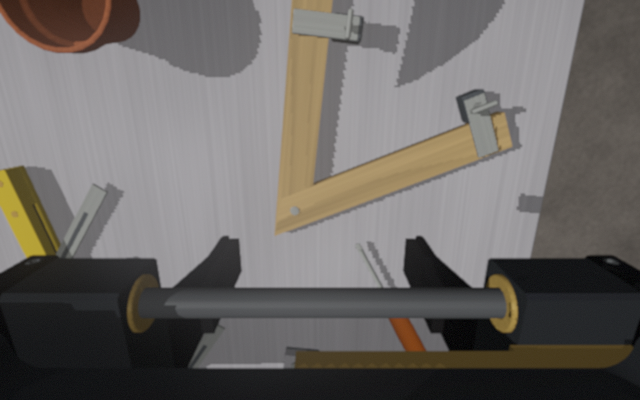

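View pics/guide.png

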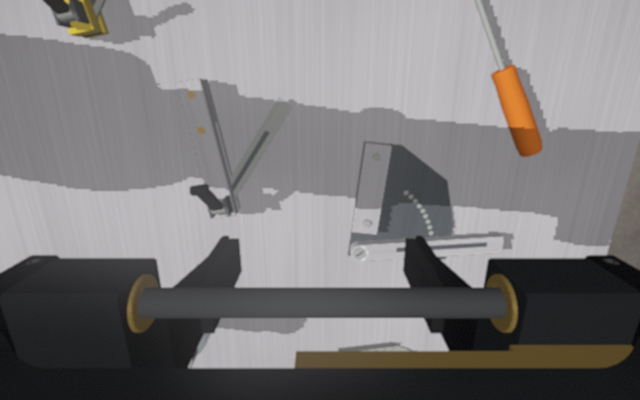

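The corner view shows the corner at (277,233), the post's outer edge running up to (291,0) and the rafter's outer edge running to (515,148). In the guide view the bevel's butt is near (198,80), its pivot and lever near (215,200) and its blade tip near (288,100). The guide fence runs from (367,142) to (358,235), with the arm pivot at (360,252).

Run:
```python
from h import *
im=cv2.imread("pics/guide.png"); T=np.load("pics/guide.npy")
a=cv2.resize(im[70:225,170:300],None,fx=3,fy=3,interpolation=cv2.INTER_CUBIC)
b=cv2.resize(im[130:265,340:520],None,fx=2.2,fy=2.2,interpolation=cv2.INTER_CUBIC)
o=np.zeros((465,800,3),np.uint8); o[:a.shape[0],:a.shape[1]]=a; o[:b.shape[0],395:395+b.shape[1]]=b
cv2.imwrite("pics/crop.png",o)
im=cv2.imread("pics/corner.png"); T=np.load("pics/corner.npy")
hsv=cv2.cvtColor(im,cv2.COLOR_BGR2HSV); m=((hsv[...,1]>70)&(hsv[...,0]>8)&(hsv[...,0]<28)).astype(np.uint8)
m=cv2.morphologyEx(m,cv2.MORPH_OPEN,np.ones((3,3)))
post=[(270+np.flatnonzero(m[r,270:340])[0]-.5,r) for r in range(60,215)]
raf=[(c,np.flatnonzero(m[100:245,c])[-1]+100.5) for c in range(300,450)]
def line(px):
    P=cast("wrist",px,17,T).astype(np.float32); v=cv2.fitLine(P,cv2.DIST_HUBER,0,.01,.01).ravel(); d=v[:2]; d=d*np.sign(d.sum())
    print("ang",np.degrees(np.arctan2(d[1],d[0])),"res",np.std((P-v[2:])@[-d[1],d[0]])); return v[2:],d
p,d=line(post); q,e=line(raf)
s=np.linalg.solve(np.c_[d,-e],q-p); print("corner",p+s[0]*d)
np.savez("corner.npz",c=p+s[0]*d,d=d,e=e)
```

```text
ang 83.8053 res 0.32473835
ang 21.95077 res 0.33151242
corner [622.08527 107.98629]
```

View pics/crop.png

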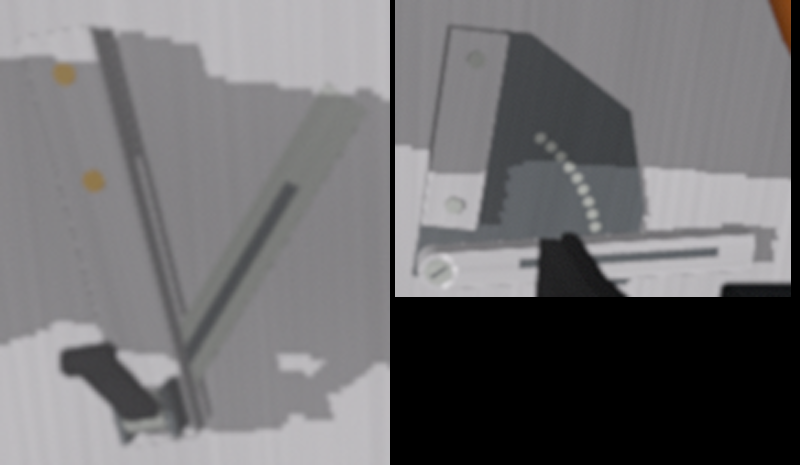

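The enlarged crop shows the stock's top right edge running from (92,30) to about (180,350), with the orange screws on the centreline at (64,73) and (93,180). The blade runs from (190,370) to its tip at (345,95). The fence face is the left edge from (449,27) to about (421,230).

Run:
```python
from h import *
np.set_printoptions(precision=1,suppress=True)
T=np.load("pics/guide.npy")
f=lambda c,z:cast("wrist",np.array(c,float)/3+[170,70],z,T)
g=lambda c,z:cast("wrist",(np.array(c,float)-[395,0])/2.2+[340,130],z,T)
ang=lambda P:np.degrees(np.arctan2(*(P[0]-P[-1])[::-1]))
e=f([[92,30],[180.6,350]],26); s=f([[64,73],[93,180]],26); b=f([[345,95],[195,350]],11)
print("edge",e,ang(e)); print("screws",s,ang(s)); print("blade",b,ang(b))
a=np.radians(ang(e)); d=np.array([np.cos(a),np.sin(a)]); n=np.array([-d[1],d[0]])
pv=e[0]-136*d+13*n; print("pivot",pv,"screws in bevel",[(float((x-pv)@d),float((x-pv)@n)) for x in s])
fe=g([[449,27],[421,230]],17); print("fence",fe,ang(fe)); print("arm pivot",g([[437,269]],17)); ar=g([[750,235],[560,243]],17); print("arm edge",ang(ar))
```

```text
edge [[ 456.4   -5. ]
 [ 477.6 -118.6]] 100.5564107011039
screws [[445.2 -19.1]
 [451.4 -55.6]] 99.55692564055929
blade [[ 540.7  -26.7]
 [ 479.  -122.9]] 57.33957661079583
pivot [ 468.6 -141. ] screws in bevel [(124.19691264285089, 0.570616059747131), (87.14670478048286, 1.2169967575588956)]
fence [[ 628.2  -69.8]
 [ 617.3 -181.2]] 84.38348373692571
arm pivot [[ 626.9 -204.9]]
arm edge 2.6991296843515222
```

```bash
cat >> h.py <<'E'
Zg=19.0; GX=75.
K=np.load("corner.npz"); C=K["c"].astype(float); d=K["d"].astype(float); n=np.array([-d[1],d[0]]); YAW=np.arctan2(d[1],d[0])
G=np.array([628.2,-69.8])-150*d
def tcp(px,py,O=C,z=Zg,gx=GX): return [*(O+(px+gx)*d+py*n),z]
def F():
    f=np.array(env.get_contact_force()); return np.round([f[:2]@d,f[:2]@n,f[2]],2)
def loc(O=C): 
    p=np.array(env.get_position()); v=p[:2]-O; return np.round([v@d-GX,v@n,p[2]],2)
E
python3 - <<'E'
from h import *
print("screwdriver tip",cast("wrist",[[360,245]],5,np.load("pics/corner.npy")))
a=np.radians(100.2); db=np.array([np.cos(a),np.sin(a)]); p=np.array([468,-141])+GX*db
env.movep([*p,90],quat(a)); env.set_gripper(.6); env.movel([*p,Zg],max_speed=100)
print(F()); env.set_gripper(0,30); env.pause(.1)
print(env.get_grip_width()*87,env.get_grasp_force(),F())
env.movel([*p,60]); print(F())
env.movep(tcp(-95,30,z=60),quat(YAW)); print(loc(),F())
look("held"); print(env.get_clock())
E
```

```text
screwdriver tip [[727.34540562  89.37767881]]
[ 1.1  -0.36 -0.67]
25.415837628673707 29.996762573719025 [0.91 0.86 3.46]
[ 0.25  1.09 -4.64]
[-95.99  31.03  58.29] [-0.95  0.37 -3.95]
8.0833
```

View pics/held.png

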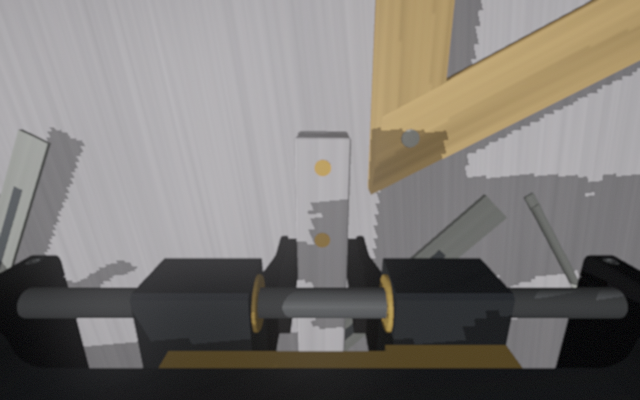

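The bevel is held straight. Its butt's top edge is at row 138 (columns 297–350), and the blade tip is at about (490,205), clear of both the rafter and the screwdriver tip at (530,197).

Run:
```python
from h import *
T=np.load("pics/held.npy"); b=cast("wrist",[[323,138]],26+T[2,3]-Zg,T)[0]; v=b-T[:2,3]; print("butt from tcp",v@d,v@n,"gx",136-v@d)
x=T[:2,0]; print("yaw",np.degrees(np.arctan2(x[1],x[0])),np.degrees(YAW))
env.movel(tcp(-90,24),quat(YAW),max_speed=60); env.pause(.2); print(loc(),F())
env.movel(tcp(-90,16),max_speed=40,max_force=4); env.pause(.2);print(loc(),F())
print(env.movel(tcp(-40,16),max_speed=60,max_force=5)); env.pause(.2);print(loc(),F(),env.get_clock())
```

```text
butt from tcp 62.383351697580345 -0.20686117616121713 gx 73.61664830241966
yaw 83.81724774470901 83.8053009506072
[-90.09  24.29  19.13] [-1.14  3.08  4.86]
[-89.96  21.47  19.12] [ 0.31 -3.79  3.86]
True
[-89.85  21.77  19.12] [-0.15  3.37  2.57] 9.9833
```

Run:
```python
from h import *
for z in (19.4,19.8,20.2):
    p=tcp(-90,21.5,z=z); env.movel(p,max_speed=20); env.pause(.15); print(z,loc(),F())
    if F()[2]<-1.5: break
for y in (19,17,15.5,14.5):
    r=env.movel(tcp(-90,y,z=z),max_speed=25,max_force=8); env.pause(.15); print(y,r,loc(),F())
    if r or F()[1]>2.5: break
print(env.get_clock())
```

```text
19.4 [-89.8   21.82  19.15] [-0.04  0.94  1.26]
19.8 [-90.31  21.86  19.28] [-0.    1.16 -3.8 ]
19 False [-90.12  19.07  19.69] [ 0.7  -0.22 -3.43]
17 False [-90.    17.02  19.78] [-0.75  0.71 -4.39]
15.5 False [-90.02  15.54  19.78] [ 0.43  0.81 -3.21]
14.5 False [-90.    14.49  19.81] [-0.25 -0.95 -4.11]
12.3833
```

Run:
```python
from h import *
z=19.6
for x in (-60,-40,-30,-26):
    r=env.movel(tcp(x,15,z=z),max_speed=50 if x<-50 else 25,max_force=7); env.pause(.15); print(x,r,loc(),F())
    if r: break
print(env.get_clock())
look("slide")
```

```text
-60 False [-59.96  14.96  19.69] [ 0.55  0.15 -3.88]
-40 False [-39.72  15.    19.66] [-0.48 -0.89 -3.59]
-30 False [-29.53  15.03  19.64] [ 0.22 -1.04 -3.88]
-26 False [-25.96  15.03  19.56] [-0.49 -0.43 -4.21]
15.5417
```

View pics/slide.png

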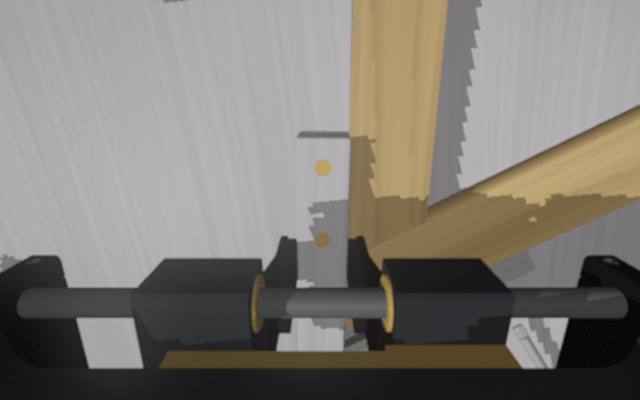

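The stock now lies right beside the post, at column 350, and the blade's end (515,265) is just meeting the rafter's outer edge.

```bash
cat >> h.py <<'E'
def FA(k=8):
    o=[]
    for _ in range(k): env.pause(.02); f=np.array(env.get_contact_force()); o.append([f[:2]@d,f[:2]@n,f[2]])
    return np.round(np.mean(o,0),2)
E
python3 - <<'E'
from h import *
z=19.5; b=FA(); print("base",b); y=15.
while y>11.6:
    y-=.4; r=env.movel(tcp(-26,y,z=z),max_speed=8,max_force=7); f=FA(6)-b; print(round(y,1),r,loc(),f)
    if f[1]>2 or r: break
x=-26.
while x<-10:
    x+=1.5; r=env.movel(tcp(x,y,z=z),max_speed=12,max_force=6); f=FA(5)-b; print(x,r,loc(),f)
    if f[0]<-3.5 or f[1]>9 or r: break
print(env.get_clock())
E
```

```text
base [-0.89 -0.13 -3.56]
14.6 False [-25.86  14.54  19.54] [ 0.4  -0.21 -0.36]
14.2 False [-25.83  14.2   19.52] [ 0.8   0.06 -0.23]
13.8 False [-25.86  14.09  19.51] [0.6  1.7  1.26]
13.4 False [-25.86  13.98  19.49] [0.66 3.97 3.67]
-24.5 False [-25.58  13.99  19.25] [-1.25  4.76  3.58]
-23.0 False [-25.38  13.95  19.16] [-2.83  4.85  4.34]
-21.5 False [-25.16  13.98  19.14] [-5.25  5.29  4.68]
18.2
```

Run:
```python
from h import *
z=19.7; b=np.array([-.6,-.3,-3.6]); y=14.1; x=-25
env.movel(tcp(x,y,z=z),max_speed=20); print(loc(),FA(5)-b)
while x<-12:
    x+=1.2; r=env.movel(tcp(x,y,z=z),max_speed=15,max_force=6); f=FA(4)-b; print(round(x,1),r,loc(),f)
    if f[0]<-4 or f[1]>9 or r: break
print(env.get_clock())
```

```text
[-25.32  13.99  19.45] [-0.83  2.08 -0.12]
-23.8 False [-24.34  14.26  19.49] [-2.46  2.61 -0.22]
-22.6 False [-22.61  14.2   19.63] [-2.41  2.59 -0.41]
-21.4 False [-21.18  14.17  19.68] [-1.97  3.2  -0.38]
-20.2 False [-20.26  14.14  19.67] [-2.9   3.17 -0.45]
-19.0 False [-20.11  14.1   19.67] [-4.26  3.53  0.72]
20.1917
```

Run:
```python
from h import *
z=19.7; b=np.array([-.6,-.3,-3.6]); y=14.1; x=-19.
while x<-14:
    x+=.6; r=env.movel(tcp(x,y,z=z),max_speed=10,max_force=6); f=FA(5)-b; print(round(x,1),r,loc(),f)
    if f[0]<-6 or f[1]>9 or r: break
im,T=look("flush"); cv2.imwrite("pics/flushc.png",cv2.resize(im[120:320,280:600],None,fx=2.5,fy=2.5,interpolation=cv2.INTER_CUBIC))
print(env.get_clock())
```

```text
-18.4 False [-20.1   14.12  19.65] [-5.27  3.42  0.36]
-17.8 False [-20.06  14.11  19.61] [-6.06  3.63  1.21]
20.9083
```

View pics/flushc.png

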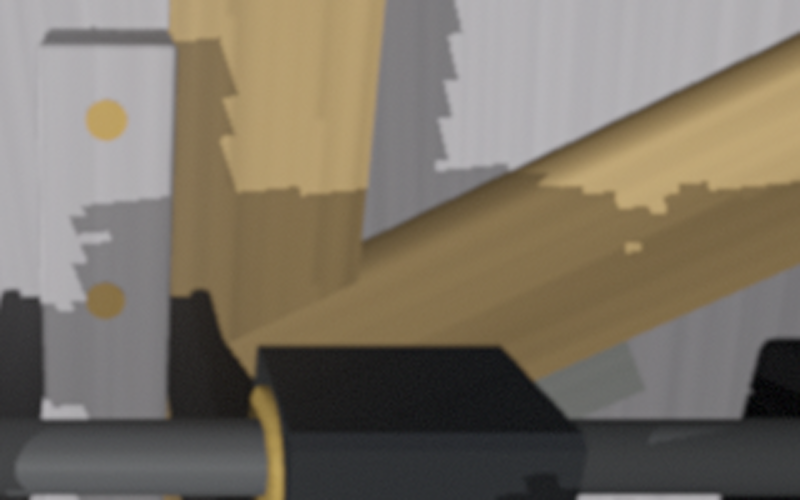

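Stock edge and post meet with no gap, and the blade lies along the rafter's outer edge (at about (590,380) in the crop). The slide has stopped under about 6 N. Next I relax, release and lock the lever.

Run:
```python
from h import *
env.pause(.2)
env.movel(tcp(-19.6,14.0,z=19.5),max_speed=10); print(loc(),FA(4))
env.set_gripper(.55); env.pause(.1); print("open",loc(),FA(4))
env.movel(tcp(-19.6,14.0,z=115),max_speed=150); im,T=look("rel")
env.set_gripper(0,30); b=FA(5); print("b",b)
P=lambda th,up=0: tcp(-18.7+50*np.cos(th)-8*np.sin(th),14.05,z=35+54*np.sin(th)+8*np.cos(th)+up,gx=0)
env.movel(P(.95,15),max_speed=120)
for th in (.95,.8,.65,.5,.35,.22,.12,.05):
    r=env.movel(P(th),max_speed=50,max_force=20); env.pause(.05); print(th,r,np.round(env.get_position()[2],1),FA(3)-b,env.get_clock())
    if r: break
```

```text
[-20.07  14.05  19.53] [-4.31  3.3  -2.5 ]
open [-19.6   14.    19.47] [-0.27  0.02 -0.25]
b [-0.34  0.34  0.32]
0.95 False 83.4 [ 0.62 -0.35 -0.28] 25.4833
0.8 False 79.3 [ 0.07 -0.5  -0.29] 25.8917
0.65 False 73.8 [ 0.25 -0.2  -0.36] 26.3
0.5 False 67.6 [ 0.72  0.17 -0.08] 26.7083
0.35 False 60.6 [ 0.06  0.   -0.39] 27.1167
0.22 False 54.2 [ 0.55 -0.39  0.  ] 27.5083
0.12 False 49.1 [ 0.22 -0.61 -0.23] 27.8667
0.05 False 45.5 [ 0.38 -0.2  -0.28] 28.2167
```

Run:
```python
from h import *
T=np.load("pics/guide.npy"); a=np.radians(100.3); db=np.array([np.cos(a),np.sin(a)]); nb=np.array([-db[1],db[0]])
pv=np.array([456.4,-5])-136*db+13*nb
for z in (70,75,80,85):
    q=cast("wrist",np.array([[65,360],[110,350]])/3+[170,70],z,T)-pv; print(z,np.round(np.c_[q@db,q@nb],1).tolist())
q=cast("wrist",np.array([[150,415]])/3+[170,70],38,T)-pv; print(q@db,q@nb)
env.movel(tcp(-18.7+20,14.05,z=120,gx=0))
env.movel(tcp(-18.7+20,14.05,z=170,gx=0)); look("lev2")
print(env.get_grip_width())
```

```text
70 [[34.0, 10.7], [34.7, -4.9]]
75 [[35.1, 8.5], [35.8, -6.9]]
80 [[36.2, 6.3], [36.9, -8.9]]
85 [[37.3, 4.1], [37.9, -10.8]]
[0.91476535] [0.1677709]
0.008300426760161265
```

View pics/lev2.png

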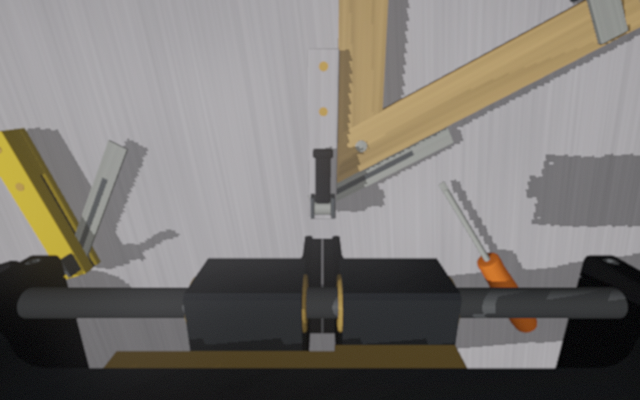

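The corner fit is intact after release: stock on the post, blade along the rafter. The lever points to the butt, with its end at about (322,150) and hinge near (322,207). I'll work out its angle.

Run:
```python
from h import *
T=np.load("pics/lev2.npy"); pv=C+(-18.7)*d+14.05*n
f=lambda px,z:[round(float(v),1) for v in ((cast("wrist",[px],z,T)[0]-pv)@np.c_[d,n])]
print("butt",f([322,49],26))
for z in (35,43,60,70,80,86): print(z,"tip far",f([322,149],z),"pad near",f([322,158],z),"hinge",f([322,205],z))
p=T[:3,3]; print(p, loc(), f([322,238],170))
im=cv2.imread("pics/rel.png"); cv2.imwrite("pics/relc.png",cv2.resize(im[120:400,220:420],None,fx=2,fy=2))
```

```text
butt [135.7, 0.8]
35 tip far [53.5, 0.9] pad near [45.5, 0.9] hinge [1.2, 1.0]
43 tip far [54.9, 0.9] pad near [47.0, 0.9] hinge [4.0, 1.0]
60 tip far [57.8, 0.9] pad near [50.4, 0.9] hinge [9.9, 0.9]
70 tip far [59.5, 0.9] pad near [52.4, 0.9] hinge [13.4, 0.9]
80 tip far [61.2, 0.9] pad near [54.4, 0.9] hinge [16.8, 0.9]
86 tip far [62.2, 0.8] pad near [55.6, 0.9] hinge [18.9, 0.9]
[607.80502799 111.11932638 169.03861904] [-73.61  14.98 168.39] [29.8, 0.8]
```

View pics/relc.png

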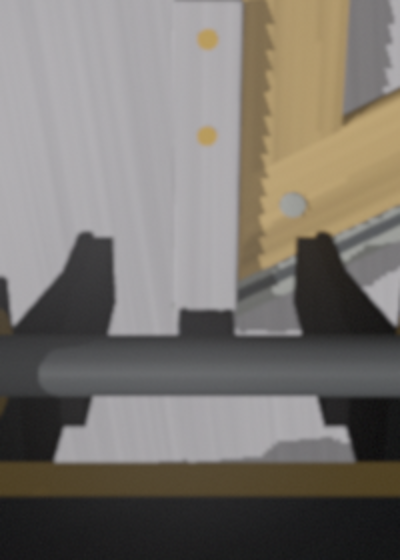

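Run:
```python
from h import *
T=np.load("pics/rel.npy"); pv=C+(-18.7)*d+14.05*n
for z in (43,60,70,75,80,85): print(z,np.round((cast("wrist",[[322,275]],z,T)[0]-pv)@np.c_[d,n],1))
b=FA(5)
X=lambda z:tcp(-18.7+50,14.05,z=z,gx=0)
env.movel(X(60)); 
for z in (46,45,44,43,42,41,40,39):
    r=env.movel(X(z),max_speed=15,max_force=13); f=FA(4)-b; print(z,r,np.round(env.get_position()[2],2),f)
    if r or f[2]>11: break
print(env.get_clock())
```

```text
43 [18.6  1.2]
60 [28.8  1.1]
70 [34.7  1.1]
75 [37.7  1.1]
80 [40.7  1.1]
85 [43.6  1.1]
46 False 46.15 [0.46 0.38 0.26]
45 False 44.97 [ 0.04  0.21 -0.04]
44 False 43.95 [ 0.23 -0.13 -0.56]
43 False 42.95 [-0.29  0.27 -0.21]
42 False 42.11 [ 0.49 -0.4   0.76]
41 False 41.75 [-0.27  1.28  5.31]
40 False 41.52 [-1.14  2.81  9.2 ]
39 False 41.27 [-1.22  4.14 13.36]
33.7917
```

Run:
```python
from h import *
env.movel(tcp(-18.7+50,14.05,z=75,gx=0)); env.movel(tcp(-19.6,14.05,z=75)); 
im,T=look("locked"); env.set_gripper(.55); b=FA(4)
env.movel(tcp(-19.6,14.05,z=19.5),max_speed=80); print(loc(),FA(3)-b)
env.set_gripper(0,35); env.pause(.1); print(env.get_grip_width()*87,loc(),FA(4)-b)
env.movel(tcp(-24,18,z=20.5),max_speed=30); env.movel(tcp(-30,26,z=26),max_speed=50); print(FA(3)-b)
env.movel(tcp(-40,30,z=60)); 
env.movep(tcp(-85,30,O=G,z=60),quat(YAW)); env.pause(.2)
print(loc(G),FA(4)-b,env.get_clock()); look("toguide")
for z in (24,21,20.4,20,19.7):
    env.movel(tcp(-85,28,O=G,z=z),quat(YAW),max_speed=40 if z>22 else 15); f=FA(4)-b; print(z,loc(G),f)
    if f[2]>-2.3: break
print(env.get_clock())
```

```text
[-19.57  13.77  19.51] [ 0.68 -0.13 -0.18]
25.468958533401867 [-19.55  14.    19.63] [ 0.01 -0.29  1.17]
[ 0.43 -0.75 -3.68]
[-83.19  29.5   59.92] [ 0.36 -0.39 -3.81] 40.0583
24 [-85.08  27.67  24.41] [ 0.06  0.09 -3.57]
21 [-84.98  28.04  20.98] [ 0.25 -0.33 -3.49]
20.4 [-85.04  27.96  20.44] [ 0.08 -0.4  -3.94]
20 [-85.    27.96  20.04] [ 0.22 -0.11 -3.51]
19.7 [-84.93  27.91  19.76] [ 0.35 -0.3  -2.98]
42.5917
```

Run:
```python
from h import *
z=19.7; b=np.array([-.4,0,-.2]); 
env.movel(tcp(-85,17,O=G,z=z),max_speed=40); env.movel(tcp(-58,17,O=G,z=z),max_speed=40,max_force=7); b=FA(5); print(loc(G),b)
y=17.
while y>9:
    y-=.5; r=env.movel(tcp(-58,y,O=G,z=z),max_speed=10,max_force=7); f=FA(3)-b
    if f[1]>2 or r: break
yc=loc(G)[1]; print("contact",y,yc,f,env.get_clock())
y=yc-.1; x=-58
while x<-30:
    x+=7; r=env.movel(tcp(x,y,O=G,z=z),max_speed=25,max_force=8); f=FA(3)-b; print(x,r,loc(G),f)
    if r or f[0]<-5 or f[1]>8: break
print(env.get_clock())
```

```text
[-58.17  17.    19.74] [ 0.09 -0.01 -2.72]
contact 12.0 12.42 [-0.17  2.45  1.88] 46.925
-51 False [-51.59  12.67  19.68] [-3.27  2.37  0.61]
-44 False [-44.27  12.63  19.66] [-3.43  2.9   1.28]
-37 False [-37.26  12.55  19.67] [-3.76  3.57  1.96]
-30 False [-30.24  12.57  19.66] [-3.42  3.76  1.77]
48.8583
```

Run:
```python
from h import *
z=19.7; b=np.array([.09,0,-2.72]); y=12.45; x=-30.
while x<-14:
    x+=1.2; r=env.movel(tcp(x,y,O=G,z=z),max_speed=15,max_force=6); f=FA(3)-b; L=loc(G); print(round(x,1),r,L,f)
    if r or f[0]<-6.2 or f[1]>9: break
print(env.get_clock())
look("gfin")
```

```text
-28.8 False [-29.35  12.6   19.7 ] [-4.6   3.2   1.08]
-27.6 False [-28.21  12.64  19.68] [-4.37  3.23  0.48]
-26.4 False [-27.03  12.65  19.65] [-4.52  3.15  0.84]
-25.2 False [-25.83  12.62  19.68] [-4.18  3.15  1.28]
-24.0 False [-24.65  12.63  19.66] [-3.91  2.96  0.4 ]
-22.8 False [-23.46  12.65  19.65] [-4.45  3.1   1.07]
-21.6 False [-23.28  12.69  19.65] [-5.94  2.65  0.66]
-20.4 False [-23.16  12.7   19.66] [-7.17  2.8  -0.1 ]
51.2583
```

Run:
```python
from h import *
env.pause(.1); env.movel(tcp(-22.9,12.65,O=G,z=19.6),max_speed=10); print(loc(G),FA(3))
env.set_gripper(.55); env.pause(.1); print(loc(G),FA(3))
env.movel(tcp(-22.9,12.65,O=G,z=120)); env.movel(tcp(-70,-20,O=G,z=220),max_speed=200); env.pause(.2)
im,T=look("end"); print(env.get_clock())
g=cv2.cvtColor(im,cv2.COLOR_BGR2GRAY)
L=cv2.HoughLinesP(cv2.Canny(g,30,90),1,np.pi/360,25,minLineLength=40,maxLineGap=6)[:,0]
for l in L:
    P=cast("wrist",l.reshape(2,2),17,T); v=P[1]-P[0]; a=np.degrees(np.arctan2(v[1],v[0]))%180; Q=(P-G)@np.c_[d,n]
    if (abs(a-21.95)<8 or abs(a-83.8)<4) and np.abs(Q).max()<260: print(round(a,1),np.round(Q,0).tolist(),l)
```

```text
[-23.23  12.66  19.64] [-4.31  3.08 -1.53]
[-22.91  12.64  19.59] [-0.47  0.13  0.06]
54.5083
21.3 [[4.0, -15.0], [37.0, -79.0]] [319 171 378 141]
21.2 [[47.0, -73.0], [90.0, -157.0]] [373 132 457  89]
84.4 [[37.0, -31.0], [88.0, -30.0]] [333 141 333  91]
23.0 [[51.0, -106.0], [88.0, -173.0]] [404 128 472  91]
20.4 [[64.0, -142.0], [86.0, -186.0]] [439 115 484  93]
22.5 [[16.0, 8.0], [85.0, -119.0]] [298 160 419  94]
20.8 [[52.0, -72.0], [91.0, -149.0]] [372 127 449  88]
82.8 [[43.0, 2.0], [84.0, 1.0]] [303 135 303  95]
22.2 [[-32.0, 28.0], [22.0, -72.0]] [281 202 371 155]
23.4 [[49.0, -102.0], [75.0, -149.0]] [400 130 447 104]
22.7 [[-9.0, -30.0], [38.0, -114.0]] [332 182 411 140]
21.1 [[47.0, -74.0], [75.0, -130.0]] [374 132 429 104]
22.1 [[-5.0, -12.0], [20.0, -58.0]] [316 179 358 157]
83.0 [[-33.0, -1.0], [15.0, -1.0]] [306 203 306 161]
21.0 [[41.0, -53.0], [69.0, -108.0]] [354 137 407 110]
22.0 [[-10.0, -12.0], [22.0, -71.0]] [316 183 370 155]
22.4 [[51.0, -57.0], [82.0, -115.0]] [358 128 415  97]
82.6 [[-34.0, 9.0], [21.0, 7.0]] [298 204 298 156]
```

The arm and blade edges lie at about 22° in the world frame, matching the rafter's 21.95°, and the stock lies along the fence. Handing in.

```bash
python3 -c "
from workcell import env
print(env.close_job(),env.get_clock())"
```

```text
the job is handed in; nothing more can be done
the job is handed in; nothing more can be done
```

I set the bevel in the corner, locked it and left it lying on the saw guide with the arm at about 22°, against 21.95° for the rafter. I handed the job in at about 55 s; it returned no verdict, and I did not re-measure the bystanders at the end.

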